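# Prop the hand terminal on its tilt stand

### The job

Prop the flat grey hand terminal up on the tilt stand: keypad end down on the stand's floor just behind the front lip, screen facing up and out over the lip, leaning back against the stand's crossbar, straight and in the middle of the stand. The crossbar may have been clamped anywhere along the stand, so feel for it: lay the terminal back gently until it rests on the bar before you let go, without ramming the stand or letting the terminal fall back, and leave the other things where they are.

Things in the scene. Friction and masses are not known exactly. Their poses are not given: they have to be found in the camera images.
- terminal: flat grey plastic slab, 150 mm long (own x) x 60 wide (y) x 12 thick (z), 0.18 to 0.35 kg, lying on its back on the bench at the start. Origin: centre of its underside; z points out of the screen, +x to the screen (head) end, -x to the keypad (foot) end with nine black keys. Grasp it across its width.
- terminal_foot (a point): middle of the lower edge of the terminal's keypad end: at (-75, 0, 0) mm in its frame (axes as the terminal)
- terminal_head (a point): middle of the lower edge of the terminal's screen end: at (75, 0, 0) mm in its frame (axes as the terminal)
- stand: dark steel tilt stand, fixed. Origin: at bench height under the middle of the lip's inner face; x runs back from the lip to the crossbar, y along the lip, z up. Base plate 90 mm wide, x = -12 to 150 mm; its top, the floor, is 6 mm above the bench. Lip: 80 mm wide, x = -10 to 0, top 20 mm above the bench.
- stand_trough (a point): middle of the trough floor behind the lip, stand frame (13, 0, 6) mm, axes as the stand; flat floor x = 0 to 26, then a low rib x = 26 to 31 mm, 10 mm above the bench. The foot goes between lip and rib, against the lip
- stand_bar_mid (a point): middle of the crossbar's possible range, stand frame (104, 0, 60) mm, NOT the bar itself: the bar's axis lies 60 mm above the bench at an unmeasured x of 79 to 128 mm. Bar 12 mm thick, 48 long along y, on two posts on a clamped carriage (26x64 mm, 20 high, knob out to y = 42 mm) that holds up to 60 N. A terminal with its foot at the lip leans 26 to 41 degrees from level
- tape_roll: black tape roll, 58 mm across, 19 mm high, loose on the bench; origin at the centre of its underside; leave alone
- side_cutters: red-handled side cutters, 44x108x13 mm, loose on the bench; origin at the centre of its underside; leave alone
- reel_spare_blue: blue solder reel, 64 mm across, 35 mm high, loose on the bench; origin at the centre of its underside; leave alone
Not all that is in view belongs to the job. Of the things that look like the terminal, take the one that is nearest to the robot's base at the start.

How it is judged:
By the outcome, as a careful person would: the job done as asked, in the order asked, and still so for the second after the job is handed in, with the robot touching nothing.
It also fails if it takes over 51 s, if anything falls off the work surface, if the arm or the gripper's body presses on something with over 40 N, if the wrist force passes 120 N, or if a joint passes its speed limit or range.

### The arm

A 7-joint arm with a two-finger parallel gripper is mounted at the origin on a cart in front of the work surface, level with it; the furniture and walls round the work are solid. World frame = base frame: x ahead of the robot, y to its left, z up, the work surface at z = 0. Lengths are in m, angles in degrees, forces in N, time in s.
With the tool pointing down it reaches from about 0.4 to 0.9 m from the base axis. Payload 5.5 kg.
Tool frame: the origin (TCP) lies at the very end of the fingers, on their centre line; the grasp point (between the pads) lies bot.tcp_to_grasp behind it (bot.tcp_to_grasp is the distance from the TCP to the grasp point, in m); z points along the fingers, y is the line along which they close (so a half turn about z gives the same grasp; the last joint's range is limited). The gripper opens to 92 mm and grips with 3 to 60 N. Pads are 19 mm wide; open, the fingers measure 130 mm over their backs; the gripper's body (75 mm by 190 mm) begins 47 mm behind the grasp point.
Start: joints at [82.345, 28.699, -24.465, 88.831, 12.651, 65.22, -12.049], TCP at [0.251, -0.599, 0.227] pointing down, gripper open.
Joint ranges: [-164.97, 164.97], [-17.58, 116.51], [-87.97, 89.64], [11.32, 138.91], [-80.73, 260.73], [10.89, 115.49], [-147.41, 147.41]. Speed limits (degrees/s): [147.25, 147.25, 180, 180, 180, 180, 180].

### API

Orientations are given as a 3x3 rotation matrix whose columns are the frame's x, y, z axes.
In Python, from plant import status, optics, job_done, recognise, tip_of, bot gives the robot as it stands.
- The arm moves only by the tool servo_tool, never from a script. Its argument "increments" is a list of rows, each a list of 3 entries, a list of its own where there are three numbers: the shift along the world's x, y, z in mm, then the turn, a rotation vector about the world's x, y, z in degrees, then the opening, from -1 (shut) to 1 (fully open). In form: [[[x, y, z], [rx, ry, rz], fingers], ...]. A call has 1 to 8 rows; each row is the pose to reach, as a shift and turn from the pose commanded when the call began; what a row does not reach only later rows make up. A row lasts 1/12 s, in which the tool goes at most 41.7 mm and 7.16 degrees, less where a joint would pass 70% of its speed; a pose out of reach is approached as far as the arm can. A call with a gripper value outside its range is refused whole. The fingers move at their own pace and stop on an object; "squeeze" is the grip in N (left out, the last holds). Time passes only in rows, so rows that repeat a pose let the fingers close. It gives the time, the measured TCP pose, the force, the opening and the grip force at its end, in the units of the state.
- status.get_state(): the state, without advancing time (a new reading comes with each control period).
- optics.camera(name): name is "side" or "top" or "wrist"; returns a dict with "image" (384x512x3 uint8, red, green, blue), "range_z" (384x512 float32, m along the optical axis (not along the pixel's ray), 0 where there is no reading), "camera_matrix" (3x3 intrinsics, pixels), "k1" (the pictures are not rectified: a ray, as slopes to the right and down, at radius r is drawn at 1 + k1 r^2 times it, then the intrinsics apply), "extrinsics" (4x4, takes a point from camera to world coordinates); the wrist camera has in their place "T_tool_cam" (4x4, takes a point from camera to tool coordinates, whose origin is the TCP and whose axes are the flange's). Camera axes: x right, y down, z forward; pixel columns grow to the right and rows downward; lengths in m; the calibration is good to about 2 mm. A picture is of the moment at which its call begins: read the wrist's pose just before it.
- job_done(): hands the job in; it is judged then, once.
Trained networks look in the newest picture that a camera, given by its name, has taken for a name from the list of things; names that differ only in an ending like _2 or _b are one class to them, and where a whole thing is asked for, a point or a joint stands for the part that bears it (a point fixed in the world has none). Each returns a list of dicts, best first, with "score" (0 to 1); they miss things now and then, are a little off and sometimes report something else, mostly with a low value. They report only what shows in the picture. A call takes as long as a camera call. They do not tell look-alikes from the thing itself.
- recognise(target, camera): "location" ([x, y, z] in m, in world coordinates, good to about 4 mm: the middle of the surface that is visible of it).
- tip_of(target, camera): "location" ([x, y, z] in m, in world coordinates, good to about 4 mm: a listed point, or the origin of a listed thing).
The state is a dict: "time_s": time; "joint_positions": joint angles; "dq": joint speeds; "joint_torque": joint torques, N m; "eef_pos": TCP position; "tcp_rot": TCP orientation; "force": force on the tool from outside, world axes, zero at the start; "moment": the same for the moment, N m; "grip_width": opening from 0.0 (shut) to 1.0 (fully open); "grip_force": force on a finger pad.
Only numpy, scipy, OpenCV 4.12 (cv2) and the standard library are available. Lean on these libraries where they do the work, as an engineer would, in place of code of your own. Each camera call takes 0.05 s, during which the arm holds its last target. There are 200 camera calls.

## Working session

There is one attempt and no reset: what is moved stays moved. The work goes in short steps, Python scripts to look and compute and a tool call to move; the robot and the scene stay as the last step left them, time stands still between calls to the robot, and variables do not carry over. Pictures are saved under pics/ and viewed, at most 10 in all, crops included, and the job is handed in when it is done.

Besides the shell and the picture viewer there is one more tool, called as name([rows], argument=value, ...), one row to a line, values as JSON. servo_tool: Moves the arm, as the interface text tells. Its arguments: {"type":"object","properties":{"increments":{"type":"array","items":{"type":"array"}},"squeeze":{"type":"number"}},"required":["increments"]}

```bash
mkdir -p pics; cat > h.py <<'E'
import numpy as np, cv2
from plant import status, optics, job_done, recognise, tip_of, bot
def snap(c,fn=None):
    s=status.get_state(); d=optics.camera(c)
    if fn: cv2.imwrite('pics/'+fn,d['image'][:,:,::-1])
    if 'extrinsics' in d: T=np.array(d['extrinsics'])
    else:
        W=np.eye(4);W[:3,:3]=s['tcp_rot'];W[:3,3]=s['eef_pos'];T=W@np.array(d['T_tool_cam'])
    return d,T
def cloud(d,T):
    K=np.array(d['camera_matrix']);k1=d['k1'];h,w=d['range_z'].shape
    u,v=np.meshgrid(np.arange(w),np.arange(h))
    p=np.stack([u,v],-1).reshape(-1,1,2).astype(float)
    q=cv2.undistortPoints(p,K,np.array([k1,0,0,0.])).reshape(h,w,2)
    z=d['range_z'];P=np.dstack([q[...,0]*z,q[...,1]*z,z])
    P=P@T[:3,:3].T+T[:3,3];P[z==0]=np.nan
    return P
E
python3 - <<'E'
from h import *
np.set_printoptions(precision=3,suppress=True)
print(bot.tcp_to_grasp, status.get_state())
for c in('side','top'):
    d,T=snap(c,c+'0.png');P=cloud(d,T);np.save(c+'0.npy',P)
    for t in('terminal','terminal_foot','terminal_head','stand','stand_trough','tape_roll','side_cutters','reel_spare_blue'):
        for r in tip_of(t,c)[:3]: print(c,t,np.round(r['location'],3),round(r['score'],2))
E
```

```text
0.0188 {'time_s': 0.0, 'joint_positions': array([ 82.346,  28.753, -24.454,  88.89 ,  12.649,  65.22 , -12.049]), 'dq': array([-0.147, -0.079, -0.024,  0.072, -0.031, -0.132,  0.039]), 'joint_torque': array([ -0.   , -56.659,  -5.816, -27.911,  -0.069,   0.031,   0.   ]), 'eef_pos': array([ 0.251, -0.599,  0.226]), 'tcp_rot': array([[ 0.922,  0.386, -0.001],
       [ 0.386, -0.922,  0.002],
       [ 0.   , -0.002, -1.   ]]), 'force': array([0.45 , 0.851, 0.463]), 'moment': array([0.026, 0.021, 0.012]), 'grip_force': 0.0, 'grip_width': 1.0028086476400297}
side terminal [ 0.58  -0.634 -0.002] 0.88
side terminal [ 0.398 -0.382 -0.001] 0.75
side terminal_foot [ 0.384 -0.456  0.005] 0.92
side terminal_foot [ 0.644 -0.596  0.002] 0.82
side terminal_foot [ 0.422 -0.542  0.   ] 0.16
side terminal_head [ 0.52  -0.679 -0.003] 0.82
side terminal_head [ 0.424 -0.304 -0.002] 0.71
side stand [ 0.552 -0.399  0.001] 0.83
side tape_roll [ 0.423 -0.544 -0.   ] 0.52
side side_cutters [ 0.405  0.36  -0.   ] 0.94
side reel_spare_blue [0.424 0.116 0.001] 0.76
top terminal [ 0.397 -0.379  0.001] 0.67
top terminal [ 0.58  -0.639  0.   ] 0.62
top terminal_foot [ 0.38  -0.451 -0.003] 0.9
top terminal_foot [ 0.64  -0.593  0.003] 0.7
top terminal_head [ 0.52  -0.681  0.001] 0.71
top terminal_head [ 0.423 -0.31   0.003] 0.68
top stand [ 0.558 -0.407  0.   ] 0.59
top stand_trough [ 0.559 -0.394  0.004] 0.73
top tape_roll [ 0.423 -0.537 -0.004] 0.65
top reel_spare_blue [0.422 0.119 0.003] 0.73
```

View pics/top0.png

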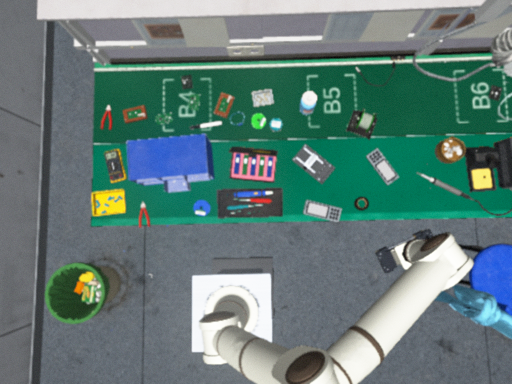

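View pics/side0.png

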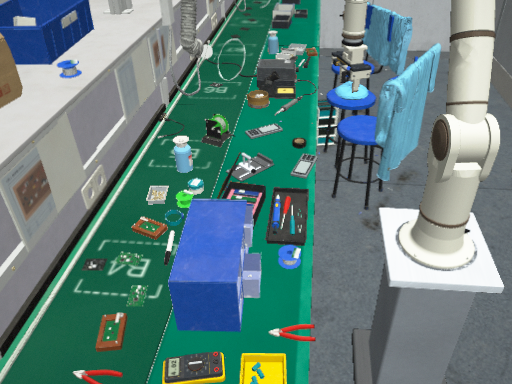

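The top view shows the job's terminal at about (322,211), the stand at (313,162), the tape roll at (362,203) and the far look-alike at (382,166). The side view agrees. I'll move above the terminal and stand for a close look.

servo_tool([
  [[25, 25, 20], [0, 0, 6.5], 1],
  [[50, 50, 40], [0, 0, 13], 1],
  [[75, 75, 60], [0, 0, 19.5], 1],
  [[100, 100, 80], [0, 0, 26], 1],
  [[125, 125, 100], [0, 0, 32.5], 1],
  [[150, 150, 120], [0, 0, 39], 1],
  [[175, 175, 140], [0, 0, 45.5], 1],
  [[190, 200, 150], [0, 0, 52], 1],
])

```text
time_s: 1.57
eef_pos: [0.4445, -0.3976, 0.3797]
tcp_rot: [[0.256, 0.967, 0.004], [0.967, -0.256, -0.002], [-0.001, 0.004, -1.0]]
force: [1.0, 1.1, -0.2]
grip_width: 0.996
grip_force: 0.0
```

```bash
python3 - <<'E'
from h import *
np.set_printoptions(precision=3,suppress=True)
d,T=snap('wrist','w0.png');P=cloud(d,T);np.save('w0.npy',P);np.save('w0i.npy',d['image'])
s=status.get_state();print(s['eef_pos'],s['tcp_rot'],s['joint_positions'],s['time_s']);print(T)
for t in('terminal','terminal_foot','terminal_head','stand','stand_trough','stand_bar_mid'):
    for r in tip_of(t,'wrist')[:2]: print(t,np.round(r['location'],3),round(r['score'],2))
E
```

```text
[ 0.449 -0.391  0.382] [[ 0.241  0.971  0.007]
 [ 0.971 -0.241 -0.   ]
 [ 0.001  0.007 -1.   ]] [ 70.64   19.339 -42.218  84.936  12.845  80.348  14.037] 1.6167
[[ 0.967 -0.25  -0.058  0.46 ]
 [-0.256 -0.937 -0.239 -0.332]
 [ 0.006  0.246 -0.969  0.537]
 [ 0.     0.     0.     1.   ]]
terminal_foot [ 0.38 -0.45  0.  ] 0.9
terminal_foot [ 0.642 -0.59  -0.001] 0.82
terminal_head [ 0.514 -0.679 -0.002] 0.81
terminal_head [ 0.418 -0.307  0.004] 0.8
stand [ 0.549 -0.404  0.003] 0.94
stand_trough [ 0.563 -0.395  0.006] 0.74
stand_bar_mid [ 0.62  -0.326  0.058] 0.69
```

View pics/w0.png

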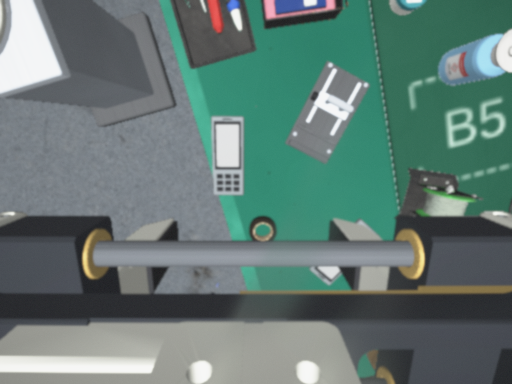

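The terminal is at about (228,155) with its foot at (228,190). The stand runs from its lip at (308,150) up to (350,75), with the crossbar near (335,103). I'll get the geometry from depth.

```bash
python3 - <<'E'
from h import *
np.set_printoptions(precision=3,suppress=True)
P=np.load('w0.npy');I=np.load('w0i.npy').astype(int)
cv2.imwrite('pics/w0c.png',cv2.resize(I[50:175,270:390,::-1].astype(np.uint8),None,fx=4.5,fy=4.5,interpolation=cv2.INTER_CUBIC))
def rect(m):
    q=P[m][:,:2].astype(np.float32);r=cv2.minAreaRect(q);return len(q),r,cv2.boxPoints(r)
sub=np.zeros(P.shape[:2],bool);sub[105:205,200:255]=1
print('bench z',np.nanmedian(P[140:170,255:285,2]))
m=sub&(P[...,2]>0.006)&(P[...,2]<.03)&(P[...,0]>.33);print(rect(m),np.median(P[m][:,2]))
sub[:]=0;sub[55:170,275:380]=1
for lo,hi in((.003,.2),(.015,.2),(.04,.2),(.058,.2)):
    m=sub&(P[...,2]>lo)&(P[...,2]<hi);print(lo,rect(m))
# stand frame from axis: foot 0.553,-.403 toward bar
a=np.array([.62-.551,-.326+.404]);print(np.degrees(np.arctan2(a[1],a[0])))
E
```

```text
bench z -0.0005023796917353884
(2470, ((0.4004732072353363, -0.3779407739639282), (0.14823485910892487, 0.059148840606212616), 74.6395034790039), array([[ 0.352, -0.442],
       [ 0.409, -0.457],
       [ 0.449, -0.314],
       [ 0.392, -0.299]], dtype=float32)) 0.012227522695079429
0.003 (4341, ((0.6111189723014832, -0.3614969253540039), (0.1618804931640625, 0.16854852437973022), 49.1922492980957), array([[ 0.494, -0.368],
       [ 0.622, -0.478],
       [ 0.728, -0.355],
       [ 0.6  , -0.245]], dtype=float32))
0.015 (847, ((0.5823643207550049, -0.3685280978679657), (0.1100030392408371, 0.07988104969263077), 50.39350891113281), array([[ 0.517, -0.385],
       [ 0.578, -0.436],
       [ 0.648, -0.352],
       [ 0.587, -0.301]], dtype=float32))
0.04 (208, ((0.6090421676635742, -0.3382842242717743), (0.011570392176508904, 0.04531925171613693), 48.25175476074219), array([[ 0.588, -0.328],
       [ 0.622, -0.358],
       [ 0.63 , -0.349],
       [ 0.596, -0.319]], dtype=float32))
0.058 (202, ((0.6090421676635742, -0.3382842242717743), (0.011570392176508904, 0.04531925171613693), 48.25175476074219), array([[ 0.588, -0.328],
       [ 0.622, -0.358],
       [ 0.63 , -0.349],
       [ 0.596, -0.319]], dtype=float32))
48.50353164478449
```

View pics/w0c.png

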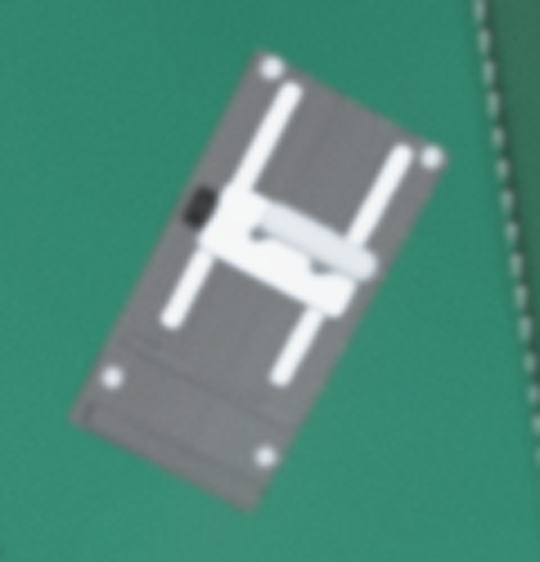

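The bar is at about stand x = 85 and the stand's yaw is about 50°. The arm is now still, so I'll re-measure once and work out the grasp.

```bash
python3 - <<'E'
from h import *
np.set_printoptions(precision=4,suppress=True)
R=[];S=[];L=[];B=[]
for i in range(3):
    d,T=snap('wrist');P=cloud(d,T);x,y,z=P[...,0],P[...,1],P[...,2]
    def rect(m):
        m=cv2.morphologyEx(m.astype(np.uint8),cv2.MORPH_OPEN,np.ones((3,3)))>0
        n,l,st,_=cv2.connectedComponentsWithStats(m.astype(np.uint8));m=l==1+np.argmax(st[1:,4])
        r=cv2.minAreaRect(P[m][:,:2].astype(np.float32));return [*r[0],*r[1],r[2],np.median(P[m][:,2])]
    ok=np.isfinite(z)
    R.append(rect(ok&(z>.006)&(z<.03)&(abs(x-.4)<.07)&(abs(y+.378)<.1)))
    near=ok&(np.hypot(x-.60,y+.35)<.12)
    S.append(rect(near&(z>.003)&(z<.1)))
    u=(x-.554)*.643+(y+.403)*.766
    L.append(rect(near&(z>.015)&(u<.02)))
    B.append(rect(near&(z>.045)))
for n,a in zip('TSLB',(R,S,L,B)): print(n,np.array(a))
s=status.get_state();print(s['eef_pos'],s['tcp_rot'],s['time_s'])
for t in('terminal','terminal_foot','terminal_head','stand'):
    for r in tip_of(t,'wrist')[:2]: print(t,np.round(r['location'],3),round(r['score'],2))
E
```

```text
T [[ 0.4007 -0.3788  0.1488  0.0599 74.8821  0.0122]
 [ 0.4001 -0.3783  0.1486  0.0595 74.1725  0.0122]
 [ 0.4004 -0.3782  0.1488  0.0595 74.2744  0.0122]]
S [[ 0.5988 -0.3507  0.1618  0.0907 49.5991  0.0064]
 [ 0.5988 -0.351   0.1621  0.0907 49.3194  0.0064]
 [ 0.5989 -0.3508  0.1618  0.0905 49.4232  0.0064]]
L [[ 0.5007 -0.3968  0.0468  0.046  60.9201  0.4648]
 [ 0.501  -0.3964  0.0468  0.0459 59.7541  0.4648]
 [ 0.5009 -0.3962  0.0469  0.0465 60.0332  0.4649]]
B [[ 0.5007 -0.3968  0.0468  0.046  60.9201  0.4648]
 [ 0.501  -0.3964  0.0468  0.0459 59.7541  0.4648]
 [ 0.5009 -0.3962  0.0469  0.0465 60.0332  0.4649]]
[ 0.4401 -0.4006  0.376 ] [[ 0.266   0.964  -0.001 ]
 [ 0.964  -0.266   0.0008]
 [ 0.0005 -0.0012 -1.    ]] 2.0667
terminal [ 0.4   -0.378 -0.002] 0.91
terminal_foot [ 0.641 -0.591  0.   ] 0.91
terminal_foot [ 0.378 -0.453  0.003] 0.86
terminal_head [ 0.418 -0.304  0.003] 0.63
terminal_head [ 0.514 -0.678 -0.002] 0.62
stand [ 0.554 -0.404  0.004] 0.69
```

Plate size is 162×91, which matches. The stand origin is (0.554, −0.403) with yaw 49.4°. The terminal is centred at (0.4004, −0.3784), yaw 74.4°. Descending.

servo_tool([
  [[-5, 4, -40], [0, 0, 0], 1],
  [[-12, 10, -80], [0, 0, 0], 1],
  [[-18, 15, -120], [0, 0, 0], 1],
  [[-24, 20, -160], [0, 0, 0], 1],
  [[-30, 25, -200], [0, 0, 0], 1],
  [[-36, 30, -240], [0, 0, 0], 1],
  [[-38, 30, -280], [0, 0, 0], 1],
  [[-38, 30, -315], [0, 0, 0], 1],
])

```text
time_s: 2.93
eef_pos: [0.4018, -0.369, 0.0595]
tcp_rot: [[0.264, 0.965, -0.001], [0.965, -0.264, 0.001], [0.0, -0.001, -1.0]]
force: [0.6, -1.5, 1.0]
grip_width: 1.005
grip_force: 0.0
```

servo_tool([
  [[0, 0, -20], [0, 0, 0], 1],
  [[0, 0, -35], [0, 0, 0], 1],
  [[0, 0, -45], [0, 0, 0], 1],
  [[0, 0, -53], [0, 0, 0], 1],
  [[0, 0, -58], [0, 0, 0], 1],
  [[0, 0, -58], [0, 0, 0], 1],
  [[0, 0, -58], [0, 0, 0], 1],
])

```text
time_s: 3.52
eef_pos: [0.4037, -0.3699, 0.0043]
tcp_rot: [[0.263, 0.965, 0.001], [0.965, -0.263, -0.001], [-0.001, 0.001, -1.0]]
force: [0.9, -0.7, -0.2]
grip_width: 1.0
grip_force: 0.0
```

servo_tool([
  [[0, 0, -1], [0, 0, 0], 0.5],
  [[0, 0, -1], [0, 0, 0], 0.2],
  [[0, 0, -1], [0, 0, 0], -0.3],
  [[0, 0, -1], [0, 0, 0], -0.6],
  [[0, 0, -1], [0, 0, 0], -1],
  [[0, 0, -1], [0, 0, 0], -1],
  [[0, 0, -1], [0, 0, 0], -1],
  [[0, 0, -1], [0, 0, 0], -1],
], squeeze=30)

```text
time_s: 4.18
eef_pos: [0.4033, -0.3696, 0.003]
tcp_rot: [[0.263, 0.965, 0.0], [0.965, -0.263, -0.0], [-0.0, 0.0, -1.0]]
force: [-0.9, 0.9, 3.3]
grip_width: 0.65
grip_force: 30.0
```

Gripped at 60 mm as expected. Now the waypoints.

```bash
cat > wp.py <<'E'
import numpy as np
from scipy.spatial.transform import Rotation as Ro
C=np.array([403,-369,3.]); O=np.array([553.9,-403.2,0]); Y=49.4
Rz=Ro.from_euler('z',Y,degrees=True)
def pose(fx,fz,th,off=(84.8,0,3)):   # foot in stand frame mm, lean deg -> tcp world, terminal rot
    R=Rz*Ro.from_euler('y',-th,degrees=True)
    return O+Rz.apply([fx,0,fz])+R.apply(off),R
if __name__=='__main__':
    np.set_printoptions(precision=1,suppress=True)
    R0=Ro.from_euler('z',74.7,degrees=True)
    for a in ((13,60,46),(13,26,46),(13,7,46),(9,7,46),(8,6,42),(7.5,6,38.5)):
        p,R=pose(*a); print(a,p,'d',p-C,'rv',(R*R0.inv()).as_rotvec(degrees=True))
E
python3 wp.py
```

```text
(13, 60, 46) [ 599.3 -350.2  123.1] d [196.3  18.8 120.1] rv [ 41.  -21.7 -23.9]
(13, 26, 46) [ 599.3 -350.2   89.1] d [196.3  18.8  86.1] rv [ 41.  -21.7 -23.9]
(13, 7, 46) [ 599.3 -350.2   70.1] d [196.3  18.8  67.1] rv [ 41.  -21.7 -23.9]
(9, 7, 46) [ 596.7 -353.3   70.1] d [193.7  15.7  67.1] rv [ 41.  -21.7 -23.9]
(8, 6, 42) [ 598.8 -350.8   65. ] d [195.8  18.2  62. ] rv [ 37.4 -19.8 -24.1]
(7.5, 6, 38.5) [ 600.8 -348.5   61.1] d [197.8  20.5  58.1] rv [ 34.3 -18.2 -24.3]
```

servo_tool([
  [[0, 0, 15], [0, 0, 0], -1],
  [[0, 0, 40], [0, 0, 0], -1],
  [[0, 0, 70], [0, 0, 0], -1],
  [[0, 0, 100], [0, 0, 0], -1],
  [[15, 2, 120], [4, -2, -2], -1],
  [[40, 4, 140], [8, -4, -5], -1],
  [[65, 6, 150], [13, -7, -8], -1],
  [[90, 9, 150], [18, -9.5, -10.5], -1],
])

```text
time_s: 4.85
eef_pos: [0.4958, -0.3621, 0.1563]
tcp_rot: [[0.403, 0.894, 0.196], [0.847, -0.445, 0.289], [0.346, 0.05, -0.937]]
force: [0.5, -0.6, -3.0]
grip_width: 0.646
grip_force: 30.0
```

```bash
python3 - <<'E'
from wp import *
from plant import status
np.set_printoptions(precision=1,suppress=True)
R0=Ro.from_euler('z',74.7,degrees=True)*Ro.from_euler('x',0)
Rc=Ro.from_rotvec([18,-9.5,-10.5],degrees=True)*R0; c=C+[90,9,150]
for a in((13,60,46),):
    p,R=pose(*a); print(p-c,(R*Rc.inv()).as_rotvec(degrees=True))
s=status.get_state();print(s['eef_pos'],s['tcp_rot'],s['joint_positions'],s['force'],s['grip_width'])
E
```

```text
[106.3   9.8 -29.9] [ 22.9 -12.2 -13.4]
[ 0.5 -0.4  0.2] [[ 0.4  0.9  0.2]
 [ 0.8 -0.4  0.3]
 [ 0.3  0.  -0.9]] [ 75.8  37.6 -43.2  95.7   5.1  56.9   9.9] [ 0.5 -0.6 -3. ] 0.6455893939677971
```

servo_tool([
  [[18, 2, 0], [4, -2, -2.3], -1],
  [[36, 4, 0], [8, -4.2, -4.7], -1],
  [[54, 5, 0], [12, -6.4, -7], -1],
  [[72, 7, -5], [16, -8.5, -9.4], -1],
  [[90, 9, -10], [20, -10.6, -11.7], -1],
  [[106, 10, -15], [23, -12.2, -13.4], -1],
  [[106, 10, -25], [23, -12.2, -13.4], -1],
  [[106, 10, -30], [23, -12.2, -13.4], -1],
])

```text
time_s: 5.52
eef_pos: [0.5974, -0.3503, 0.1191]
tcp_rot: [[0.454, 0.76, 0.465], [0.527, -0.65, 0.549], [0.719, -0.004, -0.695]]
force: [-0.1, 0.6, -3.6]
grip_width: 0.651
grip_force: 30.0
```

```bash
cat > chk.py <<'E'
from h import *
from wp import *
np.set_printoptions(precision=3,suppress=True)
s=status.get_state();R=np.array(s['tcp_rot']);p=np.array(s['eef_pos'])*1000
Rs=Rz.as_matrix().T
x,z=Rs@R[:,0],-Rs@R[:,2]
print('lean',np.degrees(np.arctan2(x[2],x[0])),'yawerr',np.degrees(np.arctan2(x[1],x[0])),'roll',np.degrees(z[1]))
f=p+R@np.array([-84.8,0,3]);print('foot by fk',Rs@(f-O),'F',s['force'],'M',s['moment'],'q',s['joint_positions'],s['time_s'])
E
python3 - <<'E'
from chk import *
for c in('wrist','top','side'):
    d,T=snap(c,c+'1.png')
    for t in('terminal_foot','terminal_head','stand_trough'):
        for r in tip_of(t,c)[:2]: print(c,t,Rs@(np.array(r['location'])*1000-O),round(r['score'],2))
    if c=='wrist':np.save('w1.npy',cloud(d,T))
E
```

```text
lean 45.97767775724117 yawerr -0.1437214025322901 roll -0.22313581249410866
foot by fk [11.756  1.552 55.999] F [-0.103  0.611 -3.645] M [-1.02   0.866  0.06 ] q [ 80.02   55.942 -47.985  87.737  -9.554  53.627  11.63 ] 5.5167
wrist terminal_head [115.342   3.11  165.2  ] 0.7
top terminal_foot [ -85.627 -190.214    0.4  ] 0.63
top terminal_foot [12.072  2.05  53.7  ] 0.57
top terminal_head [114.984  -3.387 170.   ] 0.91
top terminal_head [-233.236 -150.913    1.4  ] 0.68
top stand_trough [12.864  1.28   7.1  ] 0.51
side terminal_foot [13.981 -5.402 62.4  ] 0.74
side terminal_foot [ -86.332 -194.769    1.2  ] 0.63
side terminal_head [ 61.12   -1.086 113.5  ] 0.68
side terminal_head [116.199   1.342 165.9  ] 0.56
side stand_trough [11.139 -0.857  8.7  ] 0.8
```

View pics/wrist1.png

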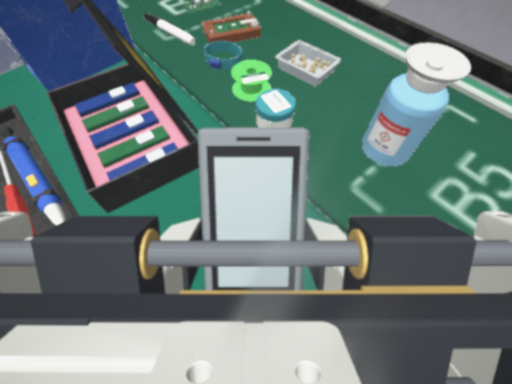

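The terminal is held straight, centred at column 255 with its head edge at row 130. The foot is about 12 mm behind the lip and 56 mm up. Lowering.

servo_tool([
  [[0, 0, -10], [0, 0, 0], -1],
  [[0, 0, -20], [0, 0, 0], -1],
  [[0, 0, -30], [0, 0, 0], -1],
  [[0, 0, -36], [0, 0, 0], -1],
  [[0, 0, -40], [0, 0, 0], -1],
  [[0, 0, -42], [0, 0, 0], -1],
  [[0, 0, -44], [0, 0, 0], -1],
  [[0, 0, -44], [0, 0, 0], -1],
])

```text
time_s: 6.78
eef_pos: [0.5993, -0.3504, 0.0785]
tcp_rot: [[0.451, 0.76, 0.468], [0.527, -0.65, 0.547], [0.72, -0.0, -0.694]]
force: [-0.3, 0.7, -2.6]
grip_width: 0.647
grip_force: 30.0
```

```bash
python3 chk.py
```

```text
lean 46.053439537786204 yawerr 0.05051204058175531 roll -0.06634813625769613
foot by fk [12.994 -0.15  15.372] F [-0.253  0.652 -2.59 ] M [-0.974  0.803  0.025] q [ 79.355  59.224 -46.895  87.753  -8.626  51.001  13.391] 6.7833
```

servo_tool([
  [[0, 0, -3], [0, 0, 0], -1],
  [[0, 0, -5], [0, 0, 0], -1],
  [[0, 0, -6], [0, 0, 0], -1],
  [[0, 0, -7], [0, 0, 0], -1],
  [[0, 0, -7.5], [0, 0, 0], -1],
  [[0, 0, -8], [0, 0, 0], -1],
  [[0, 0, -8], [0, 0, 0], -1],
])

```text
time_s: 7.37
eef_pos: [0.5992, -0.3505, 0.0707]
tcp_rot: [[0.451, 0.76, 0.468], [0.528, -0.65, 0.547], [0.72, -0.0, -0.694]]
force: [0.8, 0.4, -3.2]
grip_width: 0.646
grip_force: 30.0
```

servo_tool([
  [[0, 0, -0.5], [0, 0, 0], -1],
  [[0, 0, -1], [0, 0, 0], -1],
  [[0, 0, -1], [0, 0, 0], -1],
  [[0, 0, -1], [0, 0, 0], -1],
])

```text
time_s: 7.7
eef_pos: [0.5994, -0.3504, 0.07]
tcp_rot: [[0.451, 0.76, 0.468], [0.528, -0.65, 0.547], [0.72, 0.0, -0.694]]
force: [0.1, 0.4, -1.5]
grip_width: 0.652
grip_force: 30.0
```

servo_tool([
  [[0, 0, -0.5], [0, 0, 0], -1],
  [[0, 0, -0.5], [0, 0, 0], -1],
  [[0, 0, -1], [0, 0, 0], -1],
  [[0, 0, -1], [0, 0, 0], -1],
])

```text
time_s: 8.03
eef_pos: [0.5997, -0.35, 0.0694]
tcp_rot: [[0.45, 0.76, 0.468], [0.527, -0.65, 0.548], [0.72, 0.0, -0.693]]
force: [0.6, 1.1, 1.3]
grip_width: 0.653
grip_force: 30.0
```

Floor contact. Next I slide gently toward the lip.

servo_tool([
  [[0, 0, 0.5], [0, 0, 0], -1],
  [[-0.7, -0.8, 0.5], [0, 0, 0], -1],
  [[-1.3, -1.5, 0.5], [0, 0, 0], -1],
  [[-1.8, -2.1, 0.5], [0, 0, 0], -1],
  [[-1.8, -2.1, 0.5], [0, 0, 0], -1],
])

```text
time_s: 8.45
eef_pos: [0.5978, -0.3522, 0.0698]
tcp_rot: [[0.451, 0.76, 0.468], [0.527, -0.65, 0.548], [0.721, -0.0, -0.693]]
force: [1.8, 2.1, 1.3]
grip_width: 0.647
grip_force: 30.0
```

servo_tool([
  [[-0.3, -0.4, 0], [0, 0, 0], -1],
  [[-0.7, -0.8, 0], [0, 0, 0], -1],
  [[-0.7, -0.8, 0], [0, 0, 0], -1],
  [[-0.7, -0.8, 0], [0, 0, 0], -1],
])

```text
time_s: 8.78
eef_pos: [0.5971, -0.353, 0.0697]
tcp_rot: [[0.451, 0.76, 0.468], [0.527, -0.65, 0.548], [0.72, -0.0, -0.694]]
force: [2.8, 3.9, 3.3]
grip_width: 0.647
grip_force: 30.0
```

```bash
python3 - <<'E'
from chk import *
fx,fy,fz=Rs@(f-O)
p0,R0=pose(fx,fz,46)
for th in(45,44,43,42,41,40,39,38,37,36):
    q,R1=pose(fx-12*(np.sin(np.radians(46))-np.sin(np.radians(th))),fz,th)
    print(th,q-p0,(R1*R0.inv()).as_rotvec(degrees=True))
E
```

```text
lean 46.08094793072819 yawerr 0.08401417178584207 roll -0.06513426416457624
foot by fk [ 9.6   -0.197  6.541] F [2.814 3.87  3.308] M [ 0.181 -0.232  0.02 ] q [ 79.461  59.986 -46.622  87.596  -8.375  50.764  13.941] 8.7833
45 [ 0.615  0.718 -1.   ] [-0.759  0.651  0.   ]
44 [ 1.218  1.42  -2.019] [-1.519  1.302 -0.   ]
43 [ 1.806  2.108 -3.056] [-2.278  1.952  0.   ]
42 [ 2.382  2.779 -4.112] [-3.037  2.603  0.   ]
41 [ 2.943  3.434 -5.186] [-3.796  3.254  0.   ]
40 [ 3.491  4.073 -6.277] [-4.556  3.905  0.   ]
39 [ 4.025  4.696 -7.386] [-5.315  4.555  0.   ]
38 [ 4.544  5.302 -8.512] [-6.074  5.206  0.   ]
37 [ 5.05   5.892 -9.654] [-6.833  5.857  0.   ]
36 [  5.54    6.464 -10.813] [-7.593  6.508  0.   ]
```

servo_tool([
  [[0.6, 0.7, -0.7], [-0.76, 0.65, 0], -1],
  [[1.2, 1.4, -1.7], [-1.52, 1.3, 0], -1],
  [[1.8, 2.1, -2.7], [-2.28, 1.95, 0], -1],
  [[2.4, 2.8, -3.8], [-3.04, 2.6, 0], -1],
  [[2.9, 3.4, -4.9], [-3.8, 3.25, 0], -1],
  [[3.5, 4.1, -6.0], [-4.56, 3.9, 0], -1],
  [[3.5, 4.1, -6.0], [-4.56, 3.9, 0], -1],
])

```text
time_s: 9.37
eef_pos: [0.6005, -0.3489, 0.0631]
tcp_rot: [[0.497, 0.761, 0.416], [0.585, -0.649, 0.487], [0.641, 0.001, -0.768]]
force: [2.2, 0.9, -0.3]
grip_width: 0.651
grip_force: 30.0
```

```bash
python3 chk.py
```

```text
lean 39.86233859062063 yawerr 0.20367194038288255 roll -0.07039222139707557
foot by fk [ 8.376 -0.216  6.489] F [ 2.227  0.927 -0.305] M [-0.383  0.224  0.009] q [ 75.376  56.339 -43.717  88.766  -6.045  48.52    9.793] 9.3667
```

servo_tool([
  [[0.3, 0.3, -0.55], [-0.38, 0.33, 0], -1],
  [[0.5, 0.6, -1.1], [-0.76, 0.65, 0], -1],
  [[0.5, 0.6, -1.1], [-0.76, 0.65, 0], -1],
  [[0.5, 0.6, -1.1], [-0.76, 0.65, 0], -1],
])

```text
time_s: 9.7
eef_pos: [0.6007, -0.3488, 0.0621]
tcp_rot: [[0.505, 0.76, 0.409], [0.59, -0.65, 0.479], [0.63, -0.0, -0.777]]
force: [1.9, 2.8, 1.1]
grip_width: 0.646
grip_force: 30.0
```

```bash
python3 chk.py
```

```text
lean 39.026229244248405 yawerr 0.048801818478965794 roll -0.04289082285478465
foot by fk [ 7.752 -0.216  6.332] F [1.867 2.841 1.084] M [-0.14   0.007 -0.068] q [ 74.79   55.88  -43.25   88.887  -5.741  48.247   9.129] 9.7
```

servo_tool([
  [[0.3, 0.3, -0.55], [-0.38, 0.33, 0], -1],
  [[0.3, 0.3, -0.55], [-0.38, 0.33, 0], -1],
  [[0.3, 0.3, -0.55], [-0.38, 0.33, 0], -1],
])

```text
time_s: 9.95
eef_pos: [0.601, -0.3486, 0.0616]
tcp_rot: [[0.509, 0.76, 0.405], [0.594, -0.65, 0.473], [0.623, -0.0, -0.782]]
force: [1.6, 3.0, 1.1]
grip_width: 0.648
grip_force: 30.0
```

```bash
python3 chk.py
```

```text
lean 38.51954635096155 yawerr 0.045171297294752534 roll -0.03806677202086067
foot by fk [ 7.633 -0.282  6.417] F [1.596 2.958 1.072] M [-0.09   0.042 -0.033] q [ 74.421  55.601 -42.989  88.957  -5.533  48.095   8.751] 9.95
```

servo_tool([
  [[0.3, 0.3, -0.55], [-0.38, 0.33, 0], -1],
  [[0.3, 0.3, -0.55], [-0.38, 0.33, 0], -1],
  [[0.3, 0.3, -0.55], [-0.38, 0.33, 0], -1],
])

```text
time_s: 10.2
eef_pos: [0.6011, -0.3487, 0.0614]
tcp_rot: [[0.513, 0.76, 0.4], [0.599, -0.65, 0.468], [0.616, -0.0, -0.788]]
force: [-1.6, 1.8, 5.7]
grip_width: 0.648
grip_force: 30.0
```

```bash
python3 chk.py
```

```text
lean 38.00303377947063 yawerr 0.024844880136518532 roll -0.03416950765870106
foot by fk [ 7.13  -0.36   6.833] F [-1.582  1.78   5.71 ] M [0.27  0.204 0.184] q [ 74.066  55.293 -42.714  89.011  -5.333  47.993   8.368] 10.2
```

servo_tool([
  [[0.3, 0.3, -0.55], [-0.38, 0.33, 0], -1],
  [[0.3, 0.3, -0.55], [-0.38, 0.33, 0], -1],
  [[0.3, 0.3, -0.55], [-0.38, 0.33, 0], -1],
])

```text
time_s: 10.45
eef_pos: [0.6011, -0.3487, 0.0613]
tcp_rot: [[0.516, 0.76, 0.396], [0.602, -0.65, 0.463], [0.609, -0.0, -0.793]]
force: [-4.6, 1.2, 8.7]
grip_width: 0.652
grip_force: 30.0
```

```bash
python3 chk.py
```

```text
lean 37.49561784717521 yawerr 0.005350971427707052 roll -0.03748173452240178
foot by fk [ 6.614 -0.374  7.299] F [-4.578  1.161  8.711] M [0.587 0.343 0.331] q [ 73.716  54.988 -42.442  89.065  -5.135  47.907   7.989] 10.45
```

The bar contacts at about 38.3° lean. I'll back off the slight over-press and look before release.

servo_tool([
  [[-0.3, -0.3, 0.5], [0.38, -0.33, 0], -1],
  [[-0.4, -0.4, 0.7], [0.53, -0.45, 0], -1],
  [[-0.4, -0.4, 0.7], [0.53, -0.45, 0], -1],
])

```text
time_s: 10.7
eef_pos: [0.6011, -0.3487, 0.0614]
tcp_rot: [[0.511, 0.76, 0.402], [0.596, -0.65, 0.47], [0.619, -0.0, -0.785]]
force: [-1.4, 0.6, 6.0]
grip_width: 0.648
grip_force: 30.0
```

```bash
python3 - <<'E'
from chk import *
d,T=snap('side','s2.png')
i=cv2.imread('pics/s2.png');cv2.imwrite('pics/s2c.png',cv2.resize(i[110:210,200:320],None,fx=5,fy=5,interpolation=cv2.INTER_CUBIC))
for c in('side','top'):
    if c=='top': snap(c)
    for t in('terminal_foot','terminal_head'):
        for r in tip_of(t,c)[:2]: print(c,t,Rs@(np.array(r['location'])*1000-O),round(r['score'],2))
E
```

```text
lean 38.24818976210401 yawerr 0.0009728084899780052 roll -0.03433055771309699
foot by fk [ 7.375 -0.347  6.524] F [-1.398  0.554  6.029] M [0.247 0.192 0.131] q [ 74.228  55.449 -42.837  88.977  -5.429  48.035   8.529] 10.7
side terminal_foot [ 6.475 -4.328  9.1  ] 0.63
side terminal_head [127.284   1.624  98.7  ] 0.68
side terminal_head [-231.577 -151.466    0.5  ] 0.56
top terminal_foot [ -84.314 -188.825    0.8  ] 0.59
top terminal_head [-232.249 -151.911   -1.1  ] 0.86
top terminal_head [123.303  -1.261 103.6  ] 0.66
```

View pics/s2c.png

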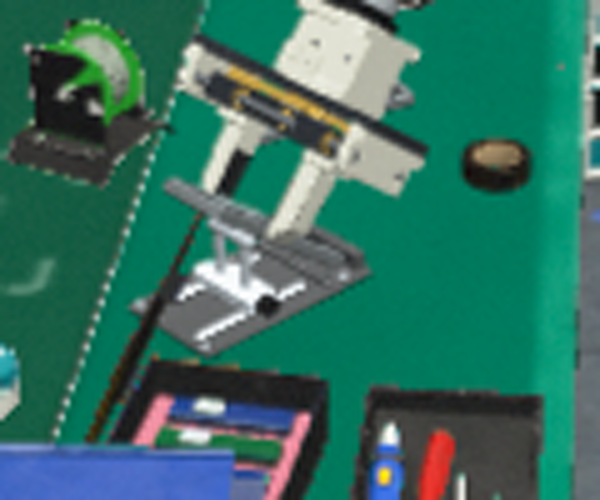

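The side view shows the terminal (about (270,225) in the crop) lying on the crossbar with its foot at the lip. Releasing gently.

servo_tool([
  [[0, 0, 0], [0, 0, 0], -1],
  [[0, 0, 0], [0, 0, 0], -1],
  [[0, 0, 0], [0, 0, 0], -1],
], squeeze=5)

```text
time_s: 11.25
eef_pos: [0.6011, -0.3487, 0.0613]
tcp_rot: [[0.511, 0.76, 0.402], [0.597, -0.65, 0.47], [0.619, -0.0, -0.786]]
force: [-2.0, 1.0, 5.4]
grip_width: 0.654
grip_force: 5.0
```

servo_tool([
  [[0, 0, 0], [0, 0, 0], 0.35],
  [[0, 0, 0], [0, 0, 0], 0.4],
  [[0, 0, 0], [0, 0, 0], 0.5],
  [[0, 0, 0], [0, 0, 0], 0.6],
  [[0, 0, 0], [0, 0, 0], 0.7],
  [[0, 0, 0], [0, 0, 0], 0.7],
])

```text
time_s: 11.75
eef_pos: [0.6011, -0.3483, 0.0609]
tcp_rot: [[0.511, 0.76, 0.402], [0.597, -0.65, 0.47], [0.619, -0.001, -0.786]]
force: [-0.4, -0.2, -0.3]
grip_width: 0.841
grip_force: 0.0
```

servo_tool([
  [[-4, -4.7, 7.9], [0, 0, 0], 0.7],
  [[-10, -11.7, 19.6], [0, 0, 0], 0.7],
  [[-18, -21, 35.3], [0, 0, 0], 0.7],
  [[-28, -33, 55], [0, 0, 0], 0.7],
  [[-40, -47, 78.6], [0, 0, 0], 0.7],
  [[-52, -61, 102], [0, 0, 0], 0.7],
  [[-64, -75, 126], [0, 0, 0], 0.7],
  [[-76, -89, 150], [0, 0, 0], 0.7],
])

```text
time_s: 12.42
eef_pos: [0.5238, -0.4389, 0.2137]
tcp_rot: [[0.511, 0.759, 0.403], [0.597, -0.651, 0.469], [0.618, 0.001, -0.786]]
force: [0.1, -0.9, -0.2]
grip_width: 0.852
grip_force: 0.0
```

```bash
python3 - <<'E'
from chk import *
d,T=snap('wrist','w3.png');P=cloud(d,T)
for t in('terminal_foot','terminal_head','stand_trough'):
    for r in tip_of(t,'wrist')[:2]: print(t,Rs@(np.array(r['location'])*1000-O),round(r['score'],2))
Q=(P*1000-O)@Rs.T
m=(abs(Q[...,1])<45)&(Q[...,0]>12)&(Q[...,0]<140)
e=Q[...,2]-(6+(Q[...,0]-7.4)*np.tan(np.radians(38.3))+12/np.cos(np.radians(38.3)))
m&=abs(e)<5;q=Q[m]
A=np.c_[q[:,0],q[:,1],np.ones(len(q))];c=np.linalg.lstsq(A,q[:,2],rcond=None)[0]
print(len(q),c,np.degrees(np.arctan(c[:2])),cv2.minAreaRect(q[:,:2].astype(np.float32)))
E
```

```text
lean 38.162791451340595 yawerr 0.044013556639090214 roll 0.03169212741080926
foot by fk [-111.502   -0.482  158.985] F [ 0.14  -0.95  -0.163] M [-0.598  0.393 -0.088] q [ 83.652  46.336 -45.304  81.635  -7.502  67.181   9.985] 12.4167
terminal_foot [ 6.226 -0.195  7.2  ] 0.71
terminal_head [125.31    4.542 103.   ] 0.91
4894 [ 0.786 -0.005 16.031] [38.173 -0.298] ((65.49308013916016, 0.5418548583984375), (60.02851867675781, 106.94701385498047), 89.91787719726562)
```

View pics/w3.png

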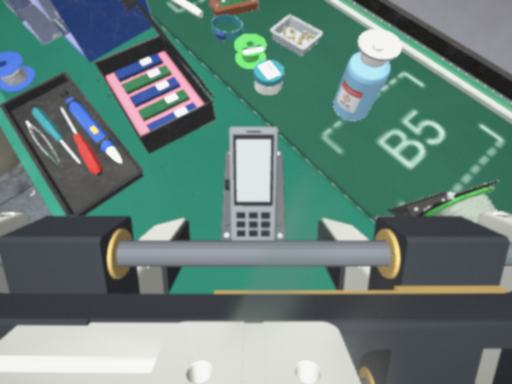

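The terminal (at (255,185), keypad end toward the lip) leans at 38.2°. It is straight to 0.1°, centred within 0.5 mm, and clear of the gripper. Handing in.

```bash
python3 -c "
from plant import job_done
print(job_done())"
```

```text
the job is handed in; nothing more can be done
None
```

The terminal stands on the tilt stand, foot at the lip and leaning at about 38° on the crossbar, straight and centred to within about 1 mm; it was handed in at about 12.5 s of the 51 s limit, with the gripper clear and nothing else moved.

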